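# Vent a drying box after refilling its desiccant drawer

## Robot

A 6-joint arm with a two-finger parallel gripper is mounted at the origin on the work surface. World frame = base frame: x ahead of the robot, y to its left, z up, the work surface at z = 0. Lengths are in m, angles in rad, forces in N, time in s.
With the tool pointing down it reaches from about 0.275 to 0.875 m from the base axis. Payload 12.5 kg.
Tool frame: the origin (TCP) lies on the centre line of the jaws, within the pads' length; the fingertips stand r.finger_overhang ahead of it and the grasp point (between the pads) lies 3 mm ahead of it (r.finger_overhang is the distance from the TCP to the fingertips, in m); z points along the fingers, y is the line along which they close (so a half turn about z gives the same grasp; the last joint's range is limited). The gripper opens to 85 mm and grips with 20 to 120 N. Pads are 22 mm wide; open, the fingers measure 114 mm over their backs; the gripper's body (76 mm by 85 mm) begins 54 mm behind the grasp point. The pads swing forward as they close: fully open they stand 13 mm farther back than shut.
Start: joints at [1.041, 0.351, 1.652, -0, 1.139, -0.085], TCP at [0.237, 0.496, 0.253] pointing down, gripper open.
Joint ranges: [-2.75, 2.75], [-0.79, 2.1], [0.01, 2.65], [-1.57, 4.71], [0.07, 3.14], [-2.87, 2.87]. Speed limits (rad/s): [2.22, 2.22, 2.79, 3.14, 3.14, 3.14].

## Interface

Orientations are given as a unit quaternion [x, y, z, w].
In Python, from cell import r, optics gives the robot as it stands. The module is installed in compiled form; this text tells all that it offers. Calls block until the motion is done:
- r.move_to(position, orientation): joint-space move of the TCP to a pose.
- r.move_linear(position, rot=None, vel=0.15): straight line of the TCP; rot=None keeps the orientation; vel is the mean speed in m/s.
- r.set_joints(angles): joint-space move.
- r.set_gripper(opening, squeeze=None): opening from 0.0 (shut) to 1.0 (fully open); squeeze is the grip in N (None keeps the last); returns when the fingers have stopped.
- r.sleep(seconds).
- r.inverse_kinematics(position, orientation): joint angles nearest the present ones, or None.
- optics.get_image(name): name is "side" or "top"; returns a dict with "pixels" (400x640x3 uint8, red, green, blue), "depth" (400x640 float32, m along the optical axis (not along the pixel's ray), 0 where there is no reading), "fx", "fy", "cx", "cy" (pixels), "D" ([k1, k2, p1, p2, k3] as OpenCV has them; the pictures are not rectified), "camera_from_world" (4x4, takes a point from world to camera coordinates). Camera axes: x right, y down, z forward; pixel columns grow to the right and rows downward; lengths in m; the calibration is good to about 2 mm. A picture is of the moment at which its call begins.
A pose or a line that the arm cannot do raises r.PlanningError and nothing moves.
- r.hand_in(): hands the job in; it is judged then, once.
Readings, each from a call of its own:
- r.current_t(): time.
- r.current_q(): joint angles.
- r.current_qvel(): joint speeds.
- r.current_effort(): joint torques, N m.
- r.current_tool_pos(): TCP position.
- r.current_ee_rot(): TCP orientation.
- r.current_contact_force(): force on the tool from outside, world axes, zero at the start.
- r.current_torque(): the same for the moment, N m.
- r.current_opening(): opening from 0.0 (shut) to 1.0 (fully open).
- r.current_finger_force(): force on a finger pad.
Only numpy, scipy, OpenCV 4.12 (cv2) and the standard library are available. Lean on these libraries where they do the work, as an engineer would, in place of code of your own. Each camera call takes 0.05 s, during which the arm holds its last target. There are 200 camera calls.

## Task

The desiccant drawer of the sealed drying box has been refilled: push the drawer fully home, which traps air under the stuck cover, then vent it by pulling the cover up past the point where its tight sticky gasket lets go, without flinging it or letting it swing wide open. Finish while still holding the cover slightly open, still, with a gap of about 3 cm at its front edge (it drops back if let go), the drawer still shut and the tin, breaker and screwdriver left where they are.

Things in the scene. Friction and masses are not known exactly. Their poses are not given: they have to be found in the camera images.
- box: Grey plastic drying box screwed to the bench: 150 deep (x) by 200 wide (y), rim 88 high. Origin at the centre of its underside; x points from its front to its hinge side (away from the robot at yaw 0), y to the robot's left at yaw 0, z up. The drawer is in its +y side; two black glands stick out 14 on its -y side; a lug 16 long, 50 wide and 9 high stands out at the foot of front and back
- drawer (a joint): How far the drawer is out of the box, m: 0 fully home, up to 0.09; it starts 0.03 to 0.07 out. It slides along the box's y, out towards +y; friction about 1.5 N, stays where it is left, hard stop at 0
- drawer_knob (a point): Centre of the outer end face of the drawer's black round knob, 24 across, its axis along the box's y, 36 above the bench. With the drawer home this face is 131 along the box's +y from the box's centre. The knob stands 22 out from the drawer's flat pale front, which is 118 wide (along x) and spans 10 to 58 above the bench. Axes as the box's
- box_hinge (a point): Middle of the cover's hinge line, on the box's back rim: 75 along the box's +x from its centre, 88 above the bench. The hinge line runs along the box's y. Axes as the box's
- cover (a joint): Cover angle, rad: 0 fully shut (the start), grows as it opens. The seal holds it: opening takes 14 to 18 N upward at the handle, most when the handle has risen 1 to 2 mm, fading to nothing near 6 mm; then the seal pushes the cover on to about 11 mm, beyond which only its weight, 2 N at the handle, is left. Let go, it drops back onto the seal at about 0.08; the hinge is damped
- cover_handle (a point): Centre of the bar of the cover's dark handle: parallel to the hinge line, 12 by 12 in section, 90 long, 125 from the hinge line, 34 off the plate's outer face (46 off the underside, in whose plane the hinge line lies), on two 10 square posts 39 either side of the middle. Axes are the cover's: x from front edge to hinge, y along the bar, z out of the outer face; as the box's when shut
- cover_edge (a point): Middle of the cover's front edge, half-way through its thickness. The cover is a pale flat plate 150 long from the hinge to this edge, 200 wide, 12 thick, about 0.32 kg, its underside on the box rim when shut. Axes as the handle's
- tin: Bystander: open steel cup, 72 across, 95 high, beside the box's -y side. Origin at the centre of its underside
- breaker: Bystander: white circuit breaker block 80 by 36, 73 high, behind the box. Origin at the centre of its underside
- driver: Bystander: screwdriver with a black handle lying on the bench beyond the tin. Origin under its middle

How it is judged:
By the outcome, as a careful person would: the job done as asked, in the order asked, and still so for the second after the job is handed in, while the arm keeps its last pose, push and grip.
It also fails if it takes over 48 s, if anything falls off the work surface, if the arm or the gripper's body presses on something with over 40 N, if the wrist force passes 120 N, or if a joint passes its speed limit or range.

## Working session

There is one attempt and no reset: what is moved stays moved. The work goes in short steps, each a Python script; the robot and the scene stay as the last script left them, time stands still between calls to the robot, and variables do not carry over. Pictures are saved under pics/ and viewed, at most 10 in all, crops included, and the job is handed in when it is done.

```bash
mkdir -p pics; cat > h.py <<'E'
import numpy as np, cv2
from cell import r, optics
def K(im): return np.array([[im['fx'],0,im['cx']],[0,im['fy'],im['cy']],[0,0,1.]])
def ray(im,uv):
    p=cv2.undistortPoints(np.array(uv,float).reshape(-1,1,2),K(im),np.array(im['D'],float)).reshape(-1,2)
    T=np.linalg.inv(im['camera_from_world']); return T[:3,3],np.c_[p,np.ones(len(p))]@T[:3,:3].T
def onplane(im,uv,z):
    o,d=ray(im,uv); return o+d*((z-o[2])/d[:,2])[:,None]
def bydepth(im,uv):
    o,d=ray(im,uv); uv=np.array(uv,int).reshape(-1,2); return o+d*im['depth'][uv[:,1],uv[:,0]][:,None]
def save(im,n): cv2.imwrite('pics/'+n,cv2.cvtColor(im['pixels'],cv2.COLOR_RGB2BGR))
E
python3 - <<'E'
from h import *
for n in('top','side'):
    im=optics.get_image(n); save(im,n+'0.png'); T=np.linalg.inv(im['camera_from_world']);print(n,T.round(3).tolist(),im['fx'],im['D'])
print(r.finger_overhang,r.current_ee_rot(),r.current_t(),r.current_contact_force())
E
```

```text
top [[-0.028, -0.995, 0.097, 0.447], [-1.0, 0.029, 0.009, -0.116], [-0.012, -0.097, -0.995, 1.029], [0.0, 0.0, 0.0, 1.0]] 441.2473929493499 [-0.12277762  0.          0.          0.          0.        ]
side [[0.767, -0.484, 0.421, 0.145], [-0.641, -0.558, 0.527, -0.572], [-0.02, -0.675, -0.738, 0.791], [0.0, 0.0, 0.0, 1.0]] 421.97409919337355 [-0.07413259  0.          0.          0.          0.        ]
0.022 [ 2.20559418e-01  9.75373407e-01 -4.86760362e-04 -1.49037965e-04] 0.1 [0.7405257  0.53271758 0.05976395]
```

View pics/top0.png

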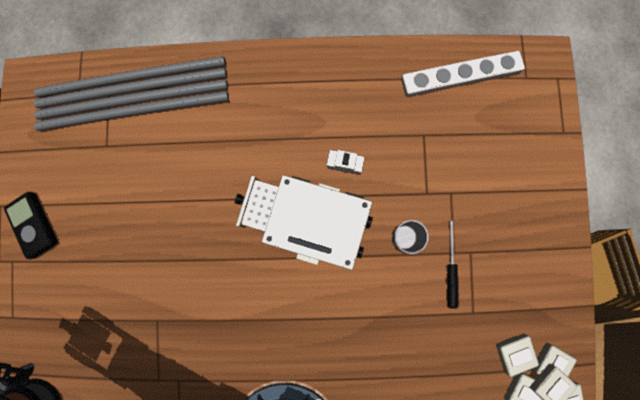

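View pics/side0.png

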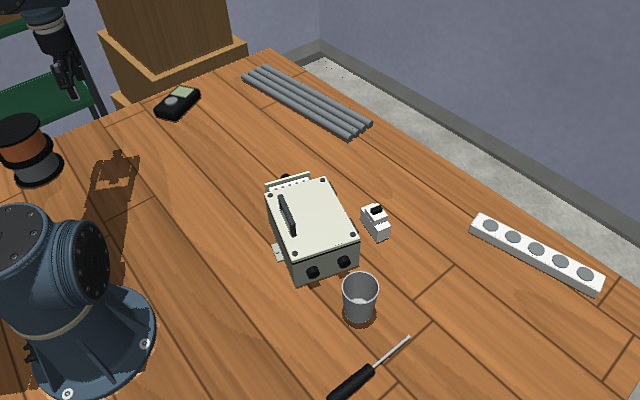

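The top view shows the cover with corners at about (285,178), (370,201), (354,268) and (263,242). The handle bar runs (288,237)–(331,251) and the knob is at about (239,199), with the drawer out to the left. The tin is at (410,237), the breaker at (346,160) and the driver at (452,265). The side view agrees.

```bash
python3 - <<'E'
from h import *
im=optics.get_image('top'); px=im['pixels'].astype(int)
vv,uu=np.mgrid[0:400,0:640]; uv=np.c_[uu.ravel(),vv.ravel()]
P=bydepth(im,uv).reshape(400,640,3); z=P[...,2]
roi=(uu>220)&(uu<385)&(vv>165)&(vv<280)
m=roi&(z>.088)&(z<.15)&(im['depth']>0)
n,l,s,c=cv2.connectedComponentsWithStats(m.astype(np.uint8)); k=1+s[1:,4].argmax(); m=l==k
print('plate z',np.median(z[m]),s[k])
q=onplane(im,np.argwhere(m)[:,::-1],0.100)
R=cv2.minAreaRect((q[:,:2]*1000).astype(np.float32)); print('plate',R)
dark=px.max(2)<90
hm=m&dark; n,l,s,c=cv2.connectedComponentsWithStats(hm.astype(np.uint8)); k=1+s[1:,4].argmax()
h=onplane(im,np.argwhere(l==k)[:,::-1],.140); print('bar',cv2.minAreaRect((h[:,:2]*1000).astype(np.float32)),s[k],np.median(z[l==k]))
kn=(uu>225)&(uu<250)&(vv>185)&(vv<212)&dark
kk=onplane(im,np.argwhere(kn)[:,::-1],.036);print('knob',kk.mean(0),cv2.minAreaRect((kk[:,:2]*1000).astype(np.float32)), np.median(z[kn]))
# drawer front etc: side view
im=optics.get_image('side');px=im['pixels'].astype(int);P=bydepth(im,uv).reshape(400,640,3);z=P[...,2]
m=(uu>250)&(uu<370)&(vv>165)&(vv<300)&(px.max(2)<90)&(z>.12)&(z<.16)
print('bar side',m.sum(),cv2.minAreaRect((P[m][:,:2]*1000).astype(np.float32)),np.percentile(P[m][:,2],[5,50,95]))
m=(uu>250)&(uu<370)&(vv>165)&(vv<300)&(px.min(2)>150)&(z>.094)&(z<.106)
print('plate side',cv2.minAreaRect((P[m][:,:2]*1000).astype(np.float32)),np.median(z[m]))
E
```

```text
plate z 0.10081377928439494 [ 262  175  110   95 6781]
plate ((489.26141357421875, -90.89591979980469), (200.014404296875, 154.2660675048828), 71.6043701171875)
bar ((440.34954833984375, -75.12130737304688), (87.78319549560547, 9.431556701660156), 71.46925354003906) [288 237  43  16 193] 0.14058883724166138
knob [0.54618388 0.08814832 0.036     ] ((546.7594604492188, 88.87999725341797), (23.06525230407715, 24.098636627197266), 44.222835540771484) 0.0436526338374752
bar side 220 ((438.9524230957031, -74.44589233398438), (92.39324951171875, 11.600976943969727), 71.6138687133789) [0.12613744 0.13961137 0.14166181]
plate side ((468.65252685546875, -144.55482482910156), (317.58966064453125, 148.5396728515625), 71.64302062988281) 0.10007147151119844
```

```bash
cat >> h.py <<'E'
from scipy.spatial.transform import Rotation as Ro
a=np.deg2rad(71.55); by=np.array([np.cos(a),np.sin(a),0]); bx=np.array([np.sin(a),-np.cos(a),0]); ez=np.array([0,0,1.])
C=np.array([.4887,-.0908,0])
def W(x,y,z): return C+x*bx+y*by+z*ez
def quat(zt,s):
    y=s*bx; return Ro.from_matrix(np.c_[np.cross(y,zt),y,zt])
t=np.deg2rad(30); ZT=-by*np.sin(t)-ez*np.cos(t)
def push_tcp(cy,z=.036): # TCP for the leading fingertip corner at box y=cy
    return W(0,cy,z)+.011*(by*np.cos(t)-ez*np.sin(t))-.022*ZT
E
python3 - <<'E'
from h import *
best=None
for s in(1,-1):
    R=quat(ZT,s); q=r.inverse_kinematics(push_tcp(.25,.12),R.as_quat()); q2=r.inverse_kinematics(push_tcp(.131),R.as_quat())
    R3=quat(-ez,s);q3=r.inverse_kinematics(W(-.05,0,.2),R3.as_quat())
    for v in(q,q2,q3): print(s,None if v is None else np.round(v,2))
    if q is None or q2 is None: continue
    d=np.abs(q-r.current_q()).max()
    if best is None or d<best[0]: best=(d,s)
s=best[1]; print(s)
r.set_gripper(0.0,40)
r.move_to(push_tcp(.25,.12),quat(ZT,s).as_quat()); print(r.current_t(),r.current_opening())
r.move_linear(push_tcp(.235),vel=.1); print(r.current_t(),r.current_tool_pos(),push_tcp(.235),r.current_contact_force())
for n in('top','side'): save(optics.get_image(n),n+'1.png')
a=[cv2.resize(cv2.imread(f'pics/{n}1.png')[y:y+150,x:x+200],(400,300)) for n,x,y in(('top',200,130),('side',220,130))]
cv2.imwrite('pics/m1.png',np.hstack(a))
E
```

```text
1 [ 0.36  0.74  1.41 -0.41  1.36  0.85]
1 [ 0.21  0.76  1.65 -0.51  1.08  0.86]
1 [-0.27  0.24  1.96 -0.    0.94  0.05]
-1 [ 0.36  0.74  1.41 -0.41  1.36 -2.3 ]
-1 [ 0.21  0.76  1.65 -0.51  1.08 -2.29]
-1 None
1
2.7417 -0.0011963141197941587
3.7417 [0.56996099 0.15178602 0.05013367] [0.56956818 0.15159228 0.04955256] [0.30331952 0.74391602 0.93997484]
```

View pics/m1.png

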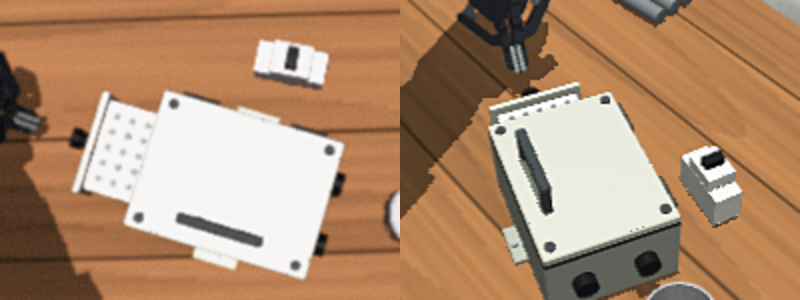

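The closed fingertips (crop left, about (38,122)) are roughly in line with the knob at (78,138), which is about 20 px away. So the push can start.

```bash
python3 - <<'E'
from h import *
f0=np.array(r.current_contact_force())
def st(c): f=np.array(r.current_contact_force())-f0; print(round(c,4),round(r.current_t(),2),'Fy',round(f@by,2),'Fx',round(f@bx,2),'Fz',round(f[2],2),'y',round((np.array(r.current_tool_pos())-push_tcp(c))@by,4)); return f@by
r.move_linear(push_tcp(.18),vel=.06); st(.18)
r.move_linear(push_tcp(.14),vel=.06); st(.14)
c=.137
while c>.122:
    r.move_linear(push_tcp(c),vel=.03)
    if st(c)>9: break
    c-=.0015
E
```

```text
0.18 4.91 Fy 0.1 Fx -0.41 Fz 0.15 y 0.0001
0.14 5.72 Fy -0.15 Fx -1.23 Fz -0.03 y -0.0001
0.137 5.97 Fy -0.16 Fx -1.13 Fz 0.78 y -0.0
0.1355 6.22 Fy -0.1 Fx -1.14 Fz 0.57 y -0.0
0.134 6.47 Fy 0.48 Fx 0.07 Fz 0.96 y -0.0001
0.1325 6.72 Fy 1.96 Fx -0.35 Fz 0.2 y -0.0002
0.131 6.97 Fy 0.35 Fx -0.78 Fz -0.02 y -0.0001
0.1295 7.22 Fy 7.68 Fx -2.36 Fz 1.17 y 0.0009
0.128 7.47 Fy 15.36 Fx -4.64 Fz 0.58 y 0.0021
```

```bash
python3 - <<'E'
from h import *
r.move_linear(push_tcp(.175),vel=.15)
print(r.current_t())
for n in('top','side'): save(optics.get_image(n),n+'2.png')
a=[cv2.resize(cv2.imread(f'pics/{n}2.png')[y:y+150,x:x+200],(400,300)) for n,x,y in(('top',200,130),('side',220,130))]
cv2.imwrite('pics/m2.png',np.hstack(a))
E
```

```text
7.9417
```

View pics/m2.png

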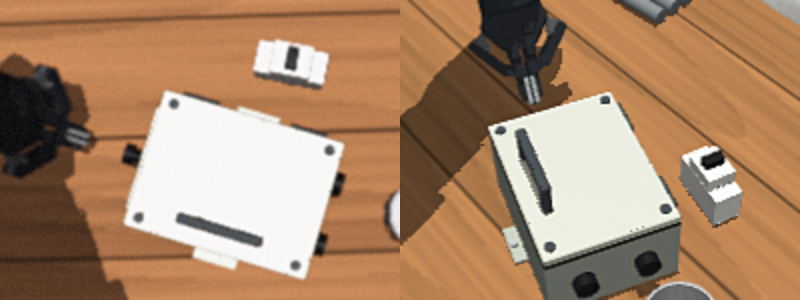

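The drawer is home: the pale front now sits just under the cover's edge and only the knob shows, at (130,155) in the crop. Next is the handle.

```bash
python3 - <<'E'
from h import *
R=quat(-ez,1).as_quat()
r.move_linear(push_tcp(.19,.2),vel=.25)
r.set_gripper(.5,70)
r.move_to(W(-.051,0,.2),R)
f0=np.array(r.current_contact_force()); np.save('f0.npy',f0)
r.move_linear(W(-.051,0,.139),vel=.08)
print(r.current_t(),r.current_tool_pos(),W(-.051,0,.139),np.array(r.current_contact_force())-f0)
for n in('top','side'): save(optics.get_image(n),n+'3.png')
a=[cv2.resize(cv2.imread(f'pics/{n}3.png')[y:y+150,x:x+200],(400,300)) for n,x,y in(('top',200,130),('side',220,130))]
cv2.imwrite('pics/m3.png',np.hstack(a))
E
```

```text
11.1167 [ 0.44059258 -0.07464909  0.13930714] [ 0.44032139 -0.07465967  0.139     ] [-0.41515793 -0.58318934  0.7794134 ]
```

View pics/m3.png

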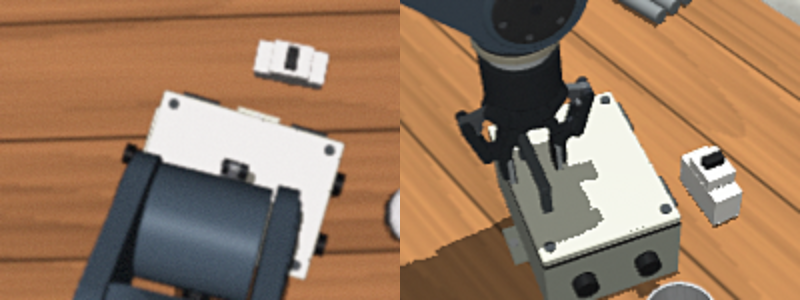

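The two fingers straddle the bar near its middle (crop right, about (540,170)). Next I close and pull gently along the hinge arc.

```bash
cat >> h.py <<'E'
H=W(.075,0,.088)
def arc(p0,th):
    R=Ro.from_rotvec(by*th); return H+R.apply(p0-H),(R*quat(-ez,1)).as_quat()
E
python3 - <<'E'
from h import *
f0=np.load('f0.npy'); p=W(-.051,0,.139)
def F(): f=np.array(r.current_contact_force())-f0; return np.round([f@bx,f@by,f[2]],1)
r.set_gripper(0.,80); print('grip',r.current_t(),r.current_opening(),r.current_finger_force(),F(),np.round(np.array(r.current_tool_pos())-p,4))
fx=F()[0]
if abs(fx)>4: # relax sideways load
    p=p+bx*np.clip(fx/7000,-.003,.003); r.move_linear(p,vel=.02); print('relaxed',F())
np.save('p.npy',p)
for i in range(1,13):
    th=.006*i
    r.move_linear(*arc(p,th),vel=.004)
    d=np.array(r.current_tool_pos())-p
    print(round(th,3),round(r.current_t(),2),F(),'rise',round(d[2]*1e3,2),'dx',round(d@bx*1e3,2),'grip',round(r.current_opening(),3))
E
```

```text
grip 11.6 0.12287872171641911 78.04814457893372 [-1.3 -0.1  6.1] [ 0.0001 -0.      0.0004]
0.006 11.95 [-0.8 -0.7 -0.3] rise 0.65 dx 0.19 grip 0.122
0.012 12.3 [-2.6 -0.8 -3.3] rise 1.36 dx 0.51 grip 0.12
0.018 12.65 [  2.3  -0.2 -16.4] rise 1.75 dx 0.67 grip 0.121
0.024 13.0 [  0.4  -0.8 -12.3] rise 3.04 dx 1.18 grip 0.122
0.03 13.35 [-1.7 -0.6 -7.1] rise 4.03 dx 1.65 grip 0.124
0.036 13.7 [-2.  -0.2 -4.1] rise 4.69 dx 1.95 grip 0.12
0.042 14.05 [-2.5 -1.  -1.7] rise 5.41 dx 2.32 grip 0.117
0.048 14.4 [-3.1 -1.2  0.2] rise 6.13 dx 2.63 grip 0.119
0.054 14.75 [-3.  -0.3  2.5] rise 6.89 dx 3.02 grip 0.119
0.06 15.1 [-4.4 -1.4  3.9] rise 7.65 dx 3.35 grip 0.124
0.066 15.45 [-3.6 -1.3  4.9] rise 8.41 dx 3.75 grip 0.117
0.072 15.8 [-4.8 -1.7  7.6] rise 9.22 dx 4.14 grip 0.123
```

The seal let go smoothly, with a peak of about 16 N, and the cover is still in the grip. I'll carry on to 3 cm and check.

```bash
python3 - <<'E'
from h import *
f0=np.load('f0.npy'); p=np.load('p.npy')
def F(): f=np.array(r.current_contact_force())-f0; return np.round([f@bx,f@by,f[2]],1)
for th in(.084,.096,.12,.15,.18,.2):
    r.move_linear(*arc(p,th),vel=.01)
    d=np.array(r.current_tool_pos())-p
    print(th,round(r.current_t(),2),F(),np.round([d[2]*1e3,d@bx*1e3],2),round(r.current_opening(),3))
r.sleep(.5)
vv,uu=np.mgrid[0:400,0:640]; uv=np.c_[uu.ravel(),vv.ravel()]
for n in('top','side'):
    im=optics.get_image(n); save(im,n+'4.png'); P=bydepth(im,uv).reshape(400,640,3); L=(P-C); X=L@bx;Y=L@by;Z=P[...,2]
    m=(X>-.085)&(X<.07)&(np.abs(Y)<.095)&(Z>.09)&(Z<.16)&(im['pixels'].min(2)>110)&(im['depth']>0)&(np.abs(Y)>.05)
    if m.sum()>50:
        k=np.ones(m.sum(),bool)
        for _ in range(4):
            c=np.polyfit(X[m][k],Z[m][k],1); e=Z[m]-np.polyval(c,X[m]); k=np.abs(e)<.004
        print(n,m.sum(),k.sum(),'theta',np.arctan(-c[0]),'gap',.15*np.sin(np.arctan(-c[0])))
a=[cv2.resize(cv2.imread(f'pics/{n}4.png')[y:y+150,x:x+200],(400,300)) for n,x,y in(('top',200,130),('side',220,130))]
cv2.imwrite('pics/m4.png',np.hstack(a)); print(r.current_t(),F(),np.abs(r.current_qvel()).max())
E
```

```text
0.084 16.12 [-3.5 -0.6  2.2] [10.26  4.64] 0.125
0.096 16.43 [-3.8 -0.9  1.1] [11.73  5.38] 0.124
0.12 16.91 [-4.2 -0.8  0.7] [14.71  6.99] 0.118
0.15 17.47 [-4.2 -1.1 -0. ] [18.25  9.01] 0.119
0.18 18.02 [-3.9 -0.9  1. ] [21.72 11.15] 0.119
0.2 18.45 [-3.8  0.   2.2] [24.01 12.66] 0.122
top 412 407 theta 0.1988742993855148 gap 0.02963489154031459
side 1306 1298 theta 0.1950883530368367 gap 0.02907798191203493
19.05 [-3.6 -1.   0.3] 0.0016804142888065972
```

View pics/m4.png

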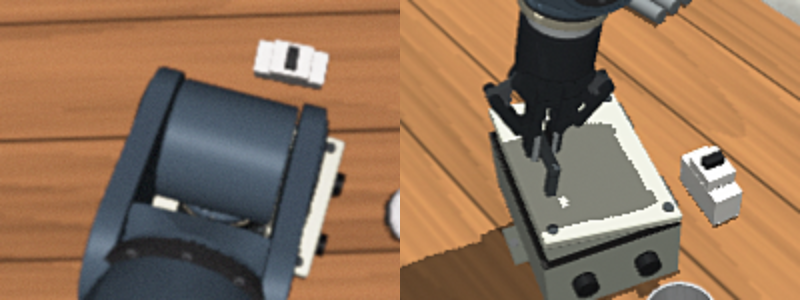

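```bash
python3 - <<'E'
from h import *
vv,uu=np.mgrid[0:400,0:640]; uv=np.c_[uu.ravel(),vv.ravel()]
for n in('top','side'):
    im=optics.get_image(n); P=bydepth(im,uv).reshape(400,640,3); L=P-C; X=L@bx;Y=L@by;Z=P[...,2]
    m=(np.abs(X)<.065)&(Y>.1)&(Y<.22)&(im['depth']>0)
    o=m&(Z>.015)&(Z<.065); print(n,'all',m.sum(),'bench',(m&(Z<.01)).sum(),'drawer',o.sum(),np.percentile(Y[o],[5,50,95]) if o.any() else '', 'bench minY',Y[m&(Z<.01)].min() if (m&(Z<.01)).any() else '')
E
```

```text
top all 1776 bench 1776 drawer 0  bench minY 0.1392849860543972
side all 34 bench 33 drawer 0  bench minY 0.18580262952240742
```

```bash
python3 -c "
from h import *
print(r.hand_in())"
```

```text
the job is handed in; nothing more can be done
None
```

I handed the job in at about 19 s: the drawer was pushed to its hard stop, the seal let go smoothly at about 16 N, and the arm is holding the cover still with a gap of about 2.9 cm. At the end the arm hid the home position, so I could only confirm the drawer was less than about 2 cm out; the arm never went near the tin, breaker or screwdriver.

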